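# Mount the shoe last on the bench jack

### The arm

A 6-joint arm with a two-finger parallel gripper is mounted at the origin on the work surface. World frame = base frame: x ahead of the robot, y to its left, z up, the work surface at z = 0. Lengths are in m, angles in rad, forces in N, time in s.
With the tool pointing down it reaches from about 0.25 to 0.725 m from the base axis. Payload 9.7 kg.
Tool frame: the origin (TCP) lies between the finger pads; the fingertips stand 14 mm ahead of it and the grasp point (between the pads) lies 5 mm behind it (bot.tip_extent is the distance from the TCP to the fingertips, in m); z points along the fingers, y is the line along which they close (so a half turn about z gives the same grasp; the last joint's range is limited). The gripper opens to 85 mm and grips with 20 to 120 N. Pads are 22 mm wide; open, the fingers measure 114 mm over their backs; the gripper's body (76 mm by 85 mm) begins 54 mm behind the grasp point. The pads swing forward as they close: fully open they stand 13 mm farther back than shut.
Start: joints at [-1.178, 0.087, 0.176, 1.66, 0, 1.571], TCP at [0.211, -0.508, 0.245] pointing down, gripper open.
Joint ranges: [-3.13, 3.13], [-0.85, 1.81], [-1.15, 1.24], [-2.2, 2.28], [-1.44, 1.52], [-3.14, 3.14]. Speed limits (rad/s): [2.22, 2.22, 2.57, 3.14, 3.14, 3.14].

### API

Orientations are given as a unit quaternion [x, y, z, w].
In Python, from workcell import bot gives the robot as it stands.
- The arm moves only by the tool arm_command, never from a script. Its argument "increments" is a list of rows, each a list of 2 entries, a list of its own where there are three numbers: the shift along the tool's x, y, z in cm, then the turn, a rotation vector about the tool's x, y, z in degrees. In form: [[[x, y, z], [rx, ry, rz]], ...]. A call has 1 to 20 rows; each row is the pose to reach, as a shift and turn from the pose commanded when the call began, along the tool's axes at that moment; what a row does not reach only later rows make up. A row lasts 1/12 s, in which the tool goes at most 41.7 mm and 7.16 degrees, less where a joint would pass 70% of its speed; a pose out of reach is approached as far as the arm can. A call with a gripper value outside its range is refused whole. "jaw" is the closure, from 0 (fully open) to 1 (shut), set as the call begins (left out, the last holds). The fingers move at their own pace and stop on an object; "grip_force" is the grip in N (left out, the last holds). Time passes only in rows, so rows that repeat a pose let the fingers close. It gives the time, the measured TCP pose, the force, the opening and the grip force at its end, in the units of the state.
- bot.get_obs(): the state, without advancing time (a new reading comes with each control period).
- bot.camera(name): name is "side" or "top"; returns (picture, depth): 384x512x3 uint8, blue, green, red; 384x512 float32, m along the optical axis (not along the pixel's ray), 0 where there is no reading.
- bot.calibration(name): a dict with "fov_y" (degrees; the focal length in pixels is half the picture's height over the tangent of half this angle, whatever the lens; pixels are square), "cx", "cy" (the principal point, pixels), "rvec" (rotation vector, rad) and "tvec" (3), from world to camera coordinates, as OpenCV has them. Camera axes: x right, y down, z forward; pixel columns grow to the right and rows downward; lengths in m; the calibration is good to about 2 mm. A picture is of the moment at which its call begins. calibration takes no time and is no camera call.
- bot.job_done(): hands the job in; it is judged then, once.
The state is a dict: "clock": time; "qpos": joint angles; "qd": joint speeds; "effort": joint torques, N m; "position": TCP position; "tcp_rot": TCP orientation; "ft_force": force on the tool from outside, world axes, zero at the start; "moment": the same for the moment, N m; "opening": finger opening in m; "gripper_force": force on a finger pad.
Only numpy, scipy, OpenCV 4.12 (cv2) and the standard library are available. Lean on these libraries where they do the work, as an engineer would, in place of code of your own. Each camera call takes 0.05 s, during which the arm holds its last target. There are 200 camera calls.

### The job

Slide the shoe last that has the black channel foot onto the jack's sloping rail from its lower end, toe pointing up the slope, until it is fully home against the end stop and the spring catch has snapped up behind the foot. Do not ram it or force it if it jams; before you let go, give it a light but firm tug back down the rail to make sure that the catch holds, then release it. Leave the spare last and everything else on the bench where they are.

Things in the scene. Friction and masses are not known exactly. Their poses are not given: they have to be found in the camera images.
- last: The shoe last to mount: pale wood, sole up, 193 mm long, 94 mm high, about 0.45 kg, standing on a black plastic foot (the spare has none). Origin: middle of the foot's underside. x towards the toe, y left, z up to the sole. Heel 50 mm wide, waist 46, ball of the foot 68 from 80 mm ahead of the origin. Centre of mass near last_waist.
- last_waist (a point): Middle of the last's waist, a good place to grip: 5 mm ahead of and 65 mm above last_foot, half-way between two flat upright sides 46 mm apart. The flat sides run from 27 mm behind to 31 mm ahead of this point and from 17 mm below to 20 mm above it. The sole is 27 mm above it. Axes as last.
- last_foot (a point): Middle of the underside of the last's black foot; axes as last. The foot is a straight C-channel along x, open at both ends: 90 mm long (45 mm each way from here), 55 wide, 25 high. Inside it is 43 mm wide and spans 6 to 17 mm above this point; the slot in its bottom is 26 mm wide. Roof 8 mm thick.
- last_toe (a point): Tip of the last's toe: 120 mm ahead of last_foot, 9 mm to the left and 85 mm up.
- jack: Bench jack, bolted down: dark base plate 170 x 110 x 12 mm, grey column, and on it a steel T-rail that rises at 0.35 rad (20 deg) along the jack's x, its lower end (nose) towards the robot. A carriage with the end stop (a 55 mm wide plate, 8 mm above the top face) and the spring catch is clamped on the rail; stop face and catch face are 92.5 mm apart. Origin: centre of the base plate's underside; z up.
- rail_nose (a point): Tip of the rail's lower end, level with its top face. x up along the rail (rising 0.35 rad), y left, z square to the top face. T-head 40 mm wide, z 0 to -8 mm, on a stem 20 mm wide, 30 mm deep, that begins 10 mm up from here. The first 24 mm of the head taper: at the tip 24 mm wide, z -2.5 to -5.5 mm.
- rail_seat (a point): Near where last_foot ends up, 93 mm up the rail from rail_nose, 17 mm below its top face; axes as rail_nose. The carriage with end stop and catch is clamped anywhere within 15 mm up or down the rail, so the true place is up to 16 mm off along x and must be felt or seen. Channel on head: 1.5 mm play to each side, 0 to 3 mm up. It slips back down if not caught.
- catch (a joint): Spring catch in the carriage, how far it is pressed down (m, 0 up, 0.009 at most). Steel wedge 14 mm wide in the rail's top, ramp towards the nose, 7 mm high, its upright face towards the stop. The foot's roof presses it down 4 to 7 mm while sliding on (push up to about 15 N); once the foot is home against the stop it springs up behind it.
- spare_centre (a point): Bystander: a spare wooden last, 205 mm long, standing sole up without any foot, 73 mm high; the point is half-way up. Leave it alone.
- hammer: Bystander: hammer lying on the bench, leave it alone.
- glue_tin: Bystander: round tin, 72 mm across, 85 mm high; origin at the centre of its underside.
- brush: Bystander: brush lying on the bench.
- nail_tray: Bystander: dark wooden tray, 100 x 140 x 30 mm.
- wax_block: Bystander: brown block of wax, 75 x 50 x 30 mm.
There are look-alikes about, which are no part of the job. Leave any blue or turquoise look-alike of the last alone. Of the things that look like the jack, the larger one is meant.

How it is judged:
On the way, in this order (a step that is already met when the one before it is completed fails the run):
1. the last is fully home on the rail and the catch has sprung up behind its foot (x of last_foot in the frame of rail_seat between -0.021 and 0.021 m and y of last_foot in the frame of rail_seat between -0.004 and 0.004 m and z of last_foot in the frame of rail_seat between -0.003 and 0.006 m and x of last_toe in the frame of rail_seat above 0.1 m and angle between the z axis of last_foot and the z axis of rail_seat, either way round below 0.09 rad and value of joint catch below 0.0025 m), for 0.1 s.
2. the last, still home, has been tugged back against the catch with more than 4 N (all of step 1 and contact force between last and catch_c0 above 4 N), for 0.04 s.
At the end, for the whole second after the job is handed in: the last sits on the rail, toe up the slope, its foot within 21 mm of the seat along the rail, 4 mm across and -3 to +6 mm in height, within 0.09 rad of square to the rail, the catch sprung up (pressed less than 2.5 mm) behind it, and it is at rest and released (all of step 1 and linear speed of last below 0.02 m/s); the robot touches nothing.
It fails at once if the last is forced: more than 80 N between it and the jack (contact force between last and jack above 80 N).
It fails at once if the spare last or another thing on the bench is moved by more than 30 mm (distance of any of spare_centre, hammer, glue_tin, brush, nail_tray, wax_block from where it was at the start of the episode above 0.03 m).
It also fails if it takes over 56 s, if anything falls off the work surface, if the arm or the gripper's body presses on something with over 40 N, if the wrist force passes 120 N, or if a joint passes its speed limit or range.

## Working session

There is one attempt and no reset: what is moved stays moved. The work goes in short steps, Python scripts to look and compute and a tool call to move; the robot and the scene stay as the last step left them, time stands still between calls to the robot, and variables do not carry over. Pictures are saved under pics/ and viewed, at most 10 in all, crops included, and the job is handed in when it is done.

Besides the shell and the picture viewer there is one more tool, called by a JSON object that holds its "op" and its "data", one argument or row to a line. arm_command: Moves the arm, as the interface text tells. Its arguments: {"type":"object","properties":{"increments":{"type":"array"},"jaw":{"type":"number"},"grip_force":{"type":"number"}},"required":["increments"]}

```bash
mkdir -p pics; ls
cat > h.py <<'E'
import numpy as np, cv2
from workcell import bot
from scipy.spatial.transform import Rotation as R
def cal(n):
    c=bot.calibration(n); f=192/np.tan(np.radians(c['fov_y'])/2)
    return f,c['cx'],c['cy'],cv2.Rodrigues(np.array(c['rvec'],float))[0],np.array(c['tvec'],float).ravel()
def cloud(n,d):
    f,cx,cy,r,t=cal(n); v,u=np.mgrid[:384,:512]
    p=np.stack([(u-cx)/f*d,(v-cy)/f*d,d],-1)
    w=(p-t)@r; w[d==0]=np.nan; return w
def proj(n,p):
    f,cx,cy,r,t=cal(n); q=np.atleast_2d(p)@r.T+t
    return np.c_[f*q[:,0]/q[:,2]+cx,f*q[:,1]/q[:,2]+cy]
E
python3 - <<'E'
from h import *
ims=[]
for n in('side','top'):
    im,d=bot.camera(n); np.savez(f'pics/{n}0.npz',im=im,d=d); ims.append(im)
    print(n,cal(n),(d==0).mean(), bot.calibration(n))
    cv2.imwrite(f'pics/{n}0.png',cv2.resize(im,(800,600)))
print(bot.get_obs())
E
```

```text
pics
side (np.float64(355.27876262263703), 255.82499652651094, 197.7177882865837, array([[-0.8851059 , -0.46492403, -0.02081336],
       [-0.24997519,  0.51266541, -0.82139308],
       [ 0.39255567, -0.72181703, -0.56998265]]), array([0.47856015, 0.20102604, 0.91575947])) 0.003931681315104167 {'fov_y': 56.775411389449836, 'cx': 255.82499652651094, 'cy': 197.7177882865837, 'rvec': array([ 0.60632599, -2.51703501,  1.30883959]), 'tvec': array([0.47856015, 0.20102604, 0.91575947])}
top (np.float64(389.6009440617661), 247.80064690355326, 191.5991775834261, array([[ 0.02807417, -0.99960157, -0.00292313],
       [-0.98047905, -0.02696755, -0.19476544],
       [ 0.19460901,  0.00833394, -0.98084549]]), array([0.03664425, 0.55070069, 1.17838161])) 0.0039011637369791665 {'fov_y': 52.46925747246837, 'cx': 247.80064690355326, 'cy': 191.5991775834261, 'rvec': array([ 2.14508721, -2.08628729,  0.20196744]), 'tvec': array([0.03664425, 0.55070069, 1.17838161])}
{'clock': 0.1, 'qpos': array([-1.17801766e+00,  8.74278973e-02,  1.75212529e-01,  1.65981762e+00,
       -4.85406306e-06,  1.57078693e+00]), 'qd': array([ 4.34734709e-04, -6.50943221e-04,  2.20506495e-05,  9.86215729e-04,
        1.11616906e-03, -4.79866956e-04]), 'effort': array([ 3.06945622e-03, -5.21561694e+01,  4.65652728e+01,  1.62088353e-02,
        7.11631697e-05, -1.83415744e-05]), 'position': array([ 0.21044065, -0.50793777,  0.24464098]), 'tcp_rot': array([ 9.80776412e-01,  1.95133921e-01, -1.23031800e-04, -6.05970852e-04]), 'ft_force': array([-0.34042105, -0.21041069, -0.22401406]), 'moment': array([0.01192336, 0.02464424, 0.01117238]), 'gripper_force': 0.0, 'opening': 0.08529977852856899}
```

View pics/side0.png

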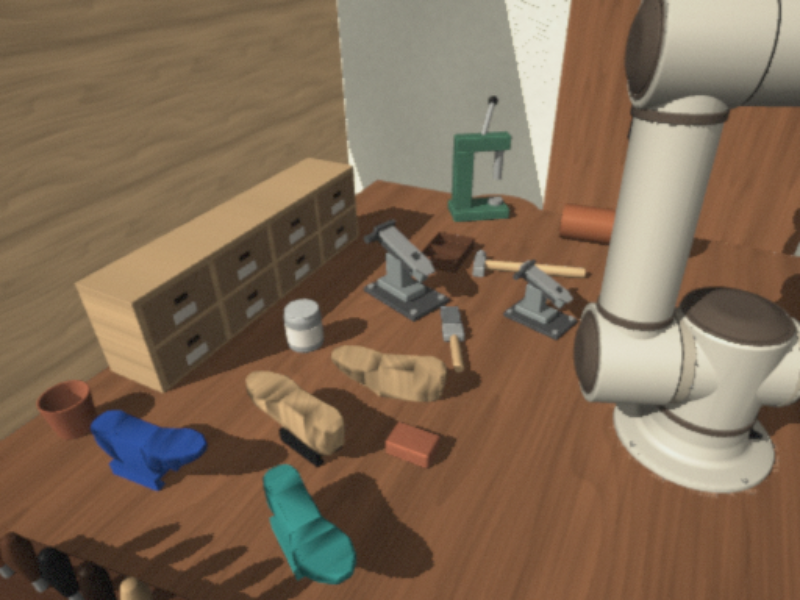

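View pics/top0.png

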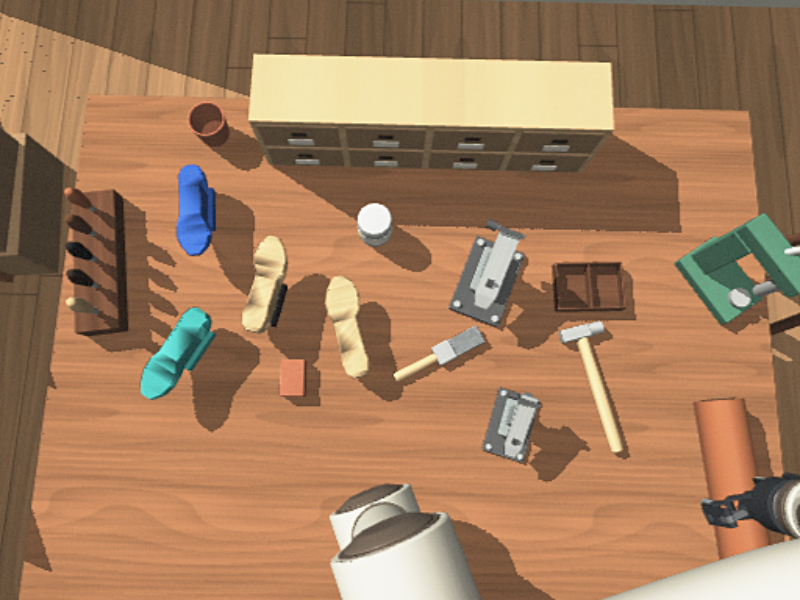

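Top picture (800×600 px): two pale lasts stand at (265,285) and (348,325). The one at (265,285) shows a black foot, also visible in the side view at (300,445), so it is the target and the other is the spare. The blue last (195,210) and the turquoise one (178,352) are look-alikes. There are two jacks, a larger one at (487,275) and a smaller one at (512,425), and the larger is meant. I'll measure both targets and confirm them in one crop.

Run:
```python
from h import *
out=[]
P={}
for n in('side','top'):
    z=np.load(f'pics/{n}0.npz'); P[n]=(z['im'],cloud(n,z['d']))
im,w=P['top']
s=512/800
def box(w,lo,hi): return np.all((w>lo)&(w<hi),-1)
for nm,(u,v) in dict(last=(265,285),jack=(490,270),jack2=(512,425),spare=(348,325),tin=(375,220),blue=(195,210)).items(): print(nm,w[int(v*s),int(u*s)].round(3))
c=w[int(285*s),int(265*s)]
for n in P:
    im,w=P[n]; hsv=cv2.cvtColor(im,cv2.COLOR_BGR2HSV)
    near=np.linalg.norm(w[...,:2]-c[:2],axis=-1)<.15
    pale=near&(w[...,2]>.03)&(w[...,2]<.12)&(hsv[...,0]>10)&(hsv[...,0]<30)&(hsv[...,2]>90)
    k,l,st,ce=cv2.connectedComponentsWithStats(pale.astype(np.uint8))
    print(n,st,ce.round(0).tolist())
    dark=near&(w[...,2]<.04)&(hsv[...,2]<60)&(w[...,2]>.008)
    q=w[dark]; print('dark',dark.sum(),q.min(0) if len(q) else '',q.max(0) if len(q) else '')
a=P['top'][0][140:240,140:240];b=P['side'][0][220:320,140:240]; j=P['top'][0][130:230,270:370]
cv2.imwrite('pics/crop.png',cv2.resize(np.hstack([a,b,j]),(798,266),interpolation=cv2.INTER_CUBIC))
```

```text
last [0.566 0.296 0.089]
jack [ 0.6   -0.143  0.127]
jack2 [ 0.307 -0.187  0.097]
spare [0.493 0.13  0.068]
tin [0.71  0.081 0.082]
blue [0.717 0.448 0.091]
side [[     0      0    512    384 194413]
 [   212    223     30     25    402]
 [   157    237     63     54   1793]] [[256.0, 191.0], [227.0, 235.0], [189.0, 262.0]]
dark 174 [0.50605428 0.31506138 0.00803557] [0.593789   0.34054809 0.02660234]
top [[     0      0    512    384 195328]
 [   155    151     29     62   1057]
 [   207    176     12     30    216]
 [   125    196      1      1      1]
 [   173    197      3      3      3]
 [   133    201      1      1      1]
 [   134    203      1      1      1]
 [   135    205      1      1      1]] [[256.0, 192.0], [169.0, 181.0], [213.0, 190.0], [125.0, 196.0], [174.0, 198.0], [133.0, 201.0], [134.0, 203.0], [135.0, 205.0]]
dark 90 [0.49566285 0.26621785 0.00905365] [0.58153765 0.29086196 0.02933374]
```

View pics/crop.png

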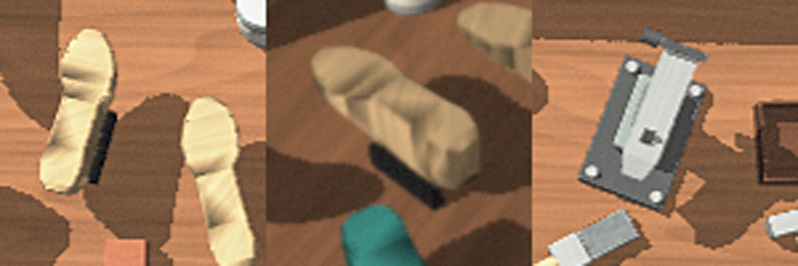

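The crop confirms both. The pale last has its black foot at crop (105,145) and its toe towards the top, away from the robot. The larger jack has its catch at (650,135) and its stop plate at (675,45), with the nose at the bottom. Next I'll measure both precisely.

```bash
cat > m.py <<'E'
from h import *
P={}
for n in('side','top'):
    z=np.load(f'pics/{n}0.npz'); P[n]=(z['im'],cloud(n,z['d']))
def line(q):
    m=np.median(q,0); v=np.linalg.svd(q-m,full_matrices=False)[2][0]; v=v*np.sign(v[0]); return m,v
E
python3 - <<'E'
from m import *
c=np.array([.566,.296])
for n in P:
    im,w=P[n]; hsv=cv2.cvtColor(im,cv2.COLOR_BGR2HSV)
    near=np.linalg.norm(w[...,:2]-c,axis=-1)<.15
    dark=near&(w[...,2]<.026)&(hsv[...,2]<60)&(w[...,2]>.008)
    q=w[dark][:,:2]; m,v=line(q); a=np.degrees(np.arctan2(v[1],v[0])); t=(q-m)@v; e=(q-m)@[-v[1],v[0]]
    print(n,'foot',m.round(4),a.round(1),'t',np.percentile(t,[1,99]).round(3),'e',np.percentile(e,[5,50,95]).round(4))
    pale=near&(w[...,2]>.03)&(w[...,2]<.12)&(hsv[...,0]>10)&(hsv[...,0]<30)&(hsv[...,2]>90)
    l=cv2.connectedComponents(pale.astype(np.uint8))[1]; 
    k=l[181,169] if n=='top' else l[262,189]
    q=w[l==k]; print('pale',len(q),q.min(0).round(3),q.max(0).round(3))
    np.save(f'pics/pale_{n}.npy',q)
    rect=cv2.minAreaRect(q[:,:2].astype(np.float32)*1000); print(rect)
# jack
for n in P:
    im,w=P[n]; hsv=cv2.cvtColor(im,cv2.COLOR_BGR2HSV)
    near=np.linalg.norm(w[...,:2]-[.6,-.143],axis=-1)<.13
    base=near&(abs(w[...,2]-.012)<.004)&(hsv[...,1]<70)&(hsv[...,2]<130)
    print(n,'base',cv2.minAreaRect(w[base][:,:2].astype(np.float32)*1000))
    up=near&(w[...,2]>.06)&(hsv[...,1]<80)
    q=w[up]; print('up',len(q),q.min(0).round(3),q.max(0).round(3)); np.save(f'pics/jack_{n}.npy',q)
E
```

```text
side foot [0.5486 0.3299] -12.0 t [-0.041  0.045] e [-0.0058  0.0004  0.0021]
pale 1793 [0.474 0.258 0.03 ] [0.669 0.339 0.095]
((571.4404907226562, 297.64910888671875), (67.5805892944336, 196.00912475585938), 83.843505859375)
top foot [0.5394 0.2784] -13.0 t [-0.044  0.043] e [-0.003  -0.001   0.0047]
pale 1057 [0.473 0.258 0.034] [0.666 0.335 0.098]
((569.4183349609375, 296.0566711425781), (65.2900390625, 193.33944702148438), 83.7236099243164)
side base ((581.890380859375, -142.40109252929688), (112.04969024658203, 222.92715454101562), 69.0656967163086)
up 797 [ 0.533 -0.203  0.06 ] [ 0.7   -0.113  0.163]
top base ((585.44287109375, -148.11181640625), (108.33903503417969, 213.13352966308594), 69.18234252929688)
up 760 [ 0.529 -0.203  0.065] [ 0.696 -0.116  0.166]
```

Run:
```python
from m import *
for n in ('side','top'):
    q=np.load(f'pics/jack_{n}.npy'); 
    # RANSAC-free: pick points near plane with slope .35 at yaw guess, iterate
    yaw=np.radians(-21); m=None
    z0=None
    for it in range(6):
        a=np.array([np.cos(yaw),np.sin(yaw)]); s=q[:,:2]@a
        h=q[:,2]-np.tan(.35)*s
        if z0 is None:
            hist,e=np.histogram(h,bins=40); z0=e[hist.argmax()]+.001
        top=abs(h-z0)<.004; z0=np.median(h[top])
        p=q[top]; rect=cv2.minAreaRect(p[:,:2].astype(np.float32)*1000)
        A=np.c_[p[:,:2],np.ones(len(p))]; co=np.linalg.lstsq(A,p[:,2],rcond=None)[0]
    print(n,top.sum(),'rect',rect,'plane slope',np.hypot(*co[:2]).round(3),'dir',np.degrees(np.arctan2(co[1],co[0])).round(1))
    nrm=np.array([-a[1],a[0]]); s=p[:,:2]@a; c=p[:,:2]@nrm
    for lo in np.arange(s.min(),s.max(),.01):
        k=(s>=lo)&(s<lo+.01)
        if k.sum()>3: print(round(lo+.005,3),k.sum(),np.percentile(c[k],[3,97]).round(4),np.median(p[k,2]).round(4))
    hi=h-z0>.005; r=q[hi]
    print('stop pts',hi.sum(),np.percentile(r[:,:2]@a,[2,10,50,98]).round(4),np.percentile(r[:,:2]@nrm,[2,98]).round(4),np.percentile(r[:,2],[2,98]))
```

```text
side 379 rect ((603.8364868164062, -147.20057678222656), (55.536529541015625, 145.13148498535156), 66.18684387207031) plane slope 0.369 dir -21.6
0.549 18 [0.0593 0.0858] 0.0991
0.559 26 [0.0591 0.0915] 0.104
0.569 27 [0.0551 0.0936] 0.1081
0.579 30 [0.0572 0.0933] 0.1112
0.589 22 [0.0556 0.0934] 0.1155
0.599 22 [0.0552 0.0933] 0.119
0.609 28 [0.0574 0.0938] 0.1235
0.619 27 [0.0564 0.0958] 0.1263
0.629 28 [0.0544 0.0937] 0.1296
0.639 26 [0.0558 0.0934] 0.1335
0.649 31 [0.0542 0.0969] 0.1368
0.659 23 [0.0554 0.0937] 0.1409
0.669 23 [0.0547 0.0934] 0.1446
0.679 27 [0.0557 0.0938] 0.1475
0.689 21 [0.0486 0.1031] 0.1514
stop pts 45 [0.5897 0.5932 0.6847 0.6909] [0.0497 0.1035] [0.12207636 0.16231935]
top 557 rect ((601.4677734375, -153.58815002441406), (46.52488327026367, 147.83053588867188), 73.63369750976562) plane slope 0.368 dir -21.3
0.548 23 [0.0601 0.0843] 0.1011
0.558 40 [0.055 0.087] 0.1056
0.568 39 [0.0538 0.0905] 0.1091
0.578 41 [0.0523 0.0905] 0.1124
0.588 30 [0.0538 0.0916] 0.117
0.598 41 [0.0538 0.0908] 0.1206
0.608 42 [0.0544 0.0909] 0.1234
0.618 47 [0.0541 0.0904] 0.1277
0.628 39 [0.0551 0.091 ] 0.1315
0.638 41 [0.054  0.0914] 0.1345
0.648 46 [0.0541 0.0911] 0.1381
0.658 47 [0.0545 0.0915] 0.1422
0.668 39 [0.0543 0.0908] 0.1449
0.678 39 [0.0551 0.0917] 0.1491
stop pts 79 [0.5758 0.5864 0.6827 0.6891] [0.0482 0.0988] [0.1174132  0.16472959]
```

```bash
cat >> h.py <<'E'
def last_pose(o,yaw,pitch):  # foot origin, yaw deg, nose-up pitch deg -> (o, 3x3)
    return np.array(o,float),R.from_euler('ZY',[yaw,-pitch],degrees=True).as_matrix()
FLIP=np.diag([-1.,1,-1])  # tool axes in last axes: x=-x, y=y, z=-z
def tcp_for(o,M,g=(.005,0,.060)): return o+M@np.array(g), M@FLIP
def inc(p,M,s=None):
    s=s or bot.get_obs(); A=R.from_quat(s['tcp_rot']).as_matrix()
    return (100*A.T@(p-s['position'])).round(2).tolist(), np.degrees(R.from_matrix(A.T@M).as_rotvec()).round(1).tolist()
A2=np.radians(-21.0); AX=np.array([np.cos(A2),np.sin(A2),0]); NY=np.array([-np.sin(A2),np.cos(A2),0])
RX=AX*np.cos(.35)+np.array([0,0,np.sin(.35)]); RZ=-AX*np.sin(.35)+np.array([0,0,np.cos(.35)])
NOSE=.543*AX+.0735*NY+np.array([0,0,.127-(.619-.543)*np.tan(.35)])
def on_rail(x,y=0,z=-.0155): return last_pose(NOSE+RX*x+NY*y+RZ*z,-21.0,np.degrees(.35))
E
python3 - <<'E'
from h import *
o,M=last_pose([.5447,.3040,0],-12.5,0)
p,T=tcp_for(o,M); print(NOSE,p); q=p.copy(); q[2]=.18; print(inc(q,T),inc(p,T))
E
```

```text
[ 0.53327422 -0.12597564  0.09925783] [0.54958148 0.3029178  0.06      ]
([62.37, -61.92, 6.54], [-0.0, -0.1, -145.0]) ([62.37, -61.91, 18.54], [-0.0, -0.1, -145.0])
```

{"op": "arm_command", "data": {
  "increments": [
    [[62.4,-61.9,4],[0,0,-145]],
    [[62.4,-61.9,4],[0,0,-145]],
    [[62.4,-61.9,4],[0,0,-145]],
    [[62.4,-61.9,4],[0,0,-145]],
    [[62.4,-61.9,4],[0,0,-145]],
    [[62.4,-61.9,4],[0,0,-145]],
    [[62.4,-61.9,4],[0,0,-145]],
    [[62.4,-61.9,4],[0,0,-145]],
    [[62.4,-61.9,4],[0,0,-145]],
    [[62.4,-61.9,4],[0,0,-145]],
    [[62.4,-61.9,4],[0,0,-145]],
    [[62.4,-61.9,4],[0,0,-145]],
    [[62.4,-61.9,4],[0,0,-145]],
    [[62.4,-61.9,4],[0,0,-145]],
    [[62.4,-61.9,4],[0,0,-145]],
    [[62.4,-61.9,4],[0,0,-145]],
    [[62.4,-61.9,4],[0,0,-145]],
    [[62.4,-61.9,4],[0,0,-145]],
    [[62.4,-61.9,4],[0,0,-145]],
    [[62.4,-61.9,4],[0,0,-145]]
  ],
  "jaw": 0,
  "grip_force": 100
}}

```text
clock: 1.77
position: [0.5323, 0.2619, 0.2068]
tcp_rot: [0.121, 0.993, -0.0, -0.0]
ft_force: [0.8, -0.0, 1.1]
opening: 0.0853
gripper_force: 0.0
```

Run:
```python
from h import *
o,M=last_pose([.5447,.3040,0],-12.5,0)
p,T=tcp_for(o,M); s=bot.get_obs(); print(s['clock'],s['position'],inc(p,T,s))
```

```text
1.7667 [0.53229655 0.26191292 0.20678985] ([-0.7, 4.4, 14.68], [-0.0, -0.0, -1.4])
```

{"op": "arm_command", "data": {
  "increments": [
    [[-0.7,4.4,4],[0,0,-1.4]],
    [[-0.7,4.4,4],[0,0,-1.4]],
    [[-0.7,4.4,4],[0,0,-1.4]],
    [[-0.7,4.4,4],[0,0,-1.4]],
    [[-0.7,4.4,4],[0,0,-1.4]]
  ]
}}

```text
clock: 2.18
position: [0.5496, 0.3001, 0.168]
tcp_rot: [0.112, 0.994, -0.0, 0.0]
ft_force: [-0.7, -1.0, 0.9]
opening: 0.0853
gripper_force: 0.0
```

Run:
```python
from h import *
o,M=last_pose([.5447,.3040,0],-12.5,0)
p,T=tcp_for(o,M); s=bot.get_obs(); print(s['clock'],s['position'],inc(p,T,s),s['qpos'])
```

```text
2.1833 [0.54962589 0.3000891  0.1680277 ] ([0.07, 0.28, 10.8], [-0.0, 0.0, -0.4]) [ 4.99819296e-01  2.56070286e-01  2.19150931e-01  1.53380421e+00
 -1.42313315e-04  7.24605673e-01]
```

{"op": "arm_command", "data": {
  "increments": [
    [[0,0.1,3],[0,0,0]],
    [[0,0.1,6],[0,0,0]],
    [[0,0.1,8],[0,0,0]],
    [[0,0.1,8],[0,0,0]],
    [[0,0.1,8],[0,0,0]],
    [[0,0.1,8],[0,0,0]]
  ]
}}

```text
clock: 2.68
position: [0.5508, 0.3014, 0.0902]
tcp_rot: [0.112, 0.994, 0.001, 0.001]
ft_force: [-1.0, -0.4, 0.2]
opening: 0.0857
gripper_force: 0.0
```

Run:
```python
from h import *
o,M=last_pose([.5447,.3040,0],-12.5,0)
p,T=tcp_for(o,M); s=bot.get_obs(); print(s['clock'],s['position'],inc(p,T,s),s['ft_force'])
```

```text
2.6833 [0.5508191  0.30139134 0.09015856] ([0.16, 0.11, 3.02], [0.1, 0.1, -0.4]) [-0.97220241 -0.43252615  0.19470744]
```

{"op": "arm_command", "data": {
  "increments": [
    [[0.1,0.1,1.5],[0,0,-0.4]],
    [[0.1,0.1,2.8],[0,0,-0.4]],
    [[0.1,0.1,2.8],[0,0,-0.4]],
    [[0.1,0.1,2.8],[0,0,-0.4]],
    [[0.1,0.1,2.8],[0,0,-0.4]]
  ]
}}

```text
clock: 3.1
position: [0.5495, 0.3029, 0.0604]
tcp_rot: [0.109, 0.994, 0.0, 0.0]
ft_force: [-0.6, -0.5, -0.3]
opening: 0.0856
gripper_force: 0.0
```

{"op": "arm_command", "data": {
  "increments": [
    [[0,0,0],[0,0,0]],
    [[0,0,0],[0,0,0]],
    [[0,0,0],[0,0,0]],
    [[0,0,0],[0,0,0]],
    [[0,0,0],[0,0,0]],
    [[0,0,0],[0,0,0]],
    [[0,0,0],[0,0,0]],
    [[0,0,0],[0,0,0]],
    [[0,0,0],[0,0,0]],
    [[0,0,0],[0,0,0]]
  ],
  "jaw": 1,
  "grip_force": 100
}}

```text
clock: 3.93
position: [0.5495, 0.3029, 0.0601]
tcp_rot: [0.109, 0.994, 0.0, 0.0]
ft_force: [0.2, -1.7, 6.2]
opening: 0.0447
gripper_force: 103.1
```

Run:
```python
from h import *
o,M=last_pose([.5447,.3040,0],-12.5,0)
p,T=tcp_for(o,M); s=bot.get_obs(); print(s['clock'],s['position'],inc(p,T,s),s['ft_force'],s['opening'],s['gripper_force'])
np.save('pics/grasp.npy',np.r_[s['position'],s['tcp_rot']])
```

```text
3.9333 [0.54951874 0.30291244 0.06013032] ([-0.01, 0.0, 0.01], [0.0, 0.0, 0.0]) [ 0.23264832 -1.65402005  6.16615297] 0.04472416283097395 103.07916641235352
```

{"op": "arm_command", "data": {
  "increments": [
    [[0,0,-2],[0,0,0]],
    [[0,0,-5],[0,0,0]],
    [[0,0,-8],[0,0,0]],
    [[0,0,-11],[0,0,0]],
    [[0,0,-14],[0,0,0]],
    [[0,0,-16],[0,0,0]],
    [[0,0,-17],[0,0,0]],
    [[0,0,-17],[0,0,0]],
    [[0,0,-17],[0,0,0]]
  ]
}}

```text
clock: 4.68
position: [0.5491, 0.3028, 0.2279]
tcp_rot: [0.108, 0.994, -0.0, -0.001]
ft_force: [-0.6, 0.1, -5.6]
opening: 0.045
gripper_force: 103.2
```

Run:
```python
from h import *
s=bot.get_obs(); print(s['clock'],s['position'],s['ft_force'],s['moment'])
for x,z in((-.10,.03),(-.06,-.0155)):
    o,M=on_rail(x,0,z); p,T=tcp_for(o,M); print(o,p,inc(p,T,s))
```

```text
4.6833 [0.54912307 0.30282188 0.22790975] [-0.60409055  0.11003032 -5.58108262] [ 0.01227892 -0.00076418 -0.00280793]
[ 0.43597254 -0.08862502  0.09314924] [ 0.42115008 -0.08293521  0.15122609] ([4.17, -40.42, 7.71], [1.4, -20.1, 8.5])
[ 0.48561732 -0.10768187  0.06412369] [ 0.47079486 -0.10199206  0.12220054] ([-1.09, -41.21, 10.61], [1.4, -20.1, 8.5])
```

{"op": "arm_command", "data": {
  "increments": [
    [[1.1,-4,0],[0,0,2]],
    [[1.5,-8,0],[0,-2,4]],
    [[2,-12,0],[0,-5,6]],
    [[2.4,-16,1],[0,-8,7]],
    [[2.8,-20,2],[0,-11,8]],
    [[3.2,-24,3],[1,-14,8.5]],
    [[3.5,-28,4],[1,-17,8.5]],
    [[3.8,-32,5],[1.4,-20.1,8.5]],
    [[4,-36,6],[1.4,-20.1,8.5]],
    [[4.2,-38.5,7],[1.4,-20.1,8.5]],
    [[4.2,-40,7.7],[1.4,-20.1,8.5]],
    [[4.2,-40.4,7.7],[1.4,-20.1,8.5]],
    [[4.2,-40.4,7.7],[1.4,-20.1,8.5]],
    [[4.2,-40.4,7.7],[1.4,-20.1,8.5]],
    [[4.2,-40.4,7.7],[1.4,-20.1,8.5]]
  ]
}}

```text
clock: 5.93
position: [0.4213, -0.0818, 0.1521]
tcp_rot: [0.179, 0.968, -0.031, 0.172]
ft_force: [-0.5, 0.1, -4.2]
opening: 0.0453
gripper_force: 104.6
```

Run:
```python
from h import *
s=bot.get_obs(); print(s['clock'],s['position'],s['ft_force'],s['moment'])
for x,z in((-.10,.03),(-.06,-.0155)):
    o,M=on_rail(x,0,z); p,T=tcp_for(o,M); print(o,p,inc(p,T,s))
for n in('side','top'):
    im,d=bot.camera(n); np.savez(f'pics/{n}1.npz',im=im,d=d)
    c=proj(n,NOSE)[0].astype(int); print(n,c)
    cr=im[max(c[1]-75,0):c[1]+75,c[0]-65:c[0]+65]
    cv2.imwrite(f'pics/{n}1.png',cv2.resize(cr,None,fx=3,fy=3,interpolation=cv2.INTER_CUBIC))
a,b=cv2.imread('pics/side1.png'),cv2.imread('pics/top1.png'); h=min(len(a),len(b))
cv2.imwrite('pics/both1.png',np.hstack([a[:h],b[:h]]))
```

```text
5.9333 [ 0.42127654 -0.08181237  0.15210827] [-0.51978794  0.14206269 -4.18189759] [0.21378922 0.64450863 0.01336159]
[ 0.43597254 -0.08862502  0.09314924] [ 0.42115008 -0.08293521  0.15122609] ([0.0, -0.11, 0.09], [0.1, 0.0, -0.0])
[ 0.48561732 -0.10768187  0.06412369] [ 0.47079486 -0.10199206  0.12220054] ([-3.99, -0.12, 4.64], [0.1, 0.0, -0.0])
side [275 173]
top [306 195]
```

View pics/both1.png

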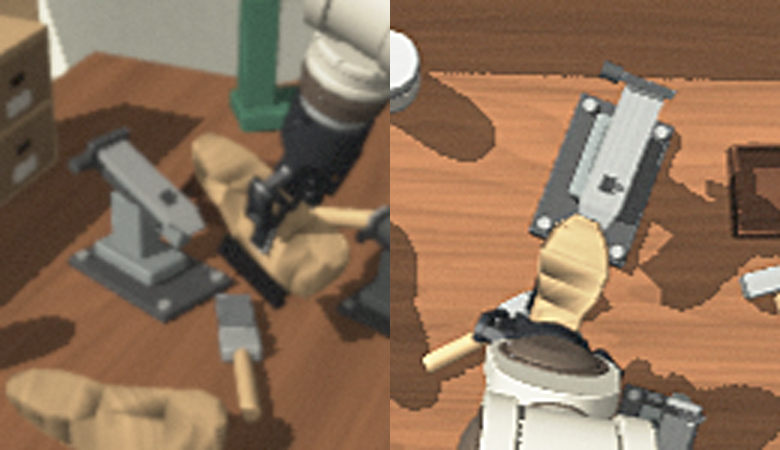

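The last is held tilted, with its foot in line below the nose: side crop foot (255,270) and nose (190,225); top crop toe (575,225) and nose (595,215). I'll measure the held foot in the rail frame and compare it with the rail head in the same views.

Run:
```python
from h import *
B=np.c_[RX,NY,RZ]
for n in('side','top'):
    z=np.load(f'pics/{n}1.npz'); im=z['im']; w=(cloud(n,z['d'])-NOSE)@B; hsv=cv2.cvtColor(im,cv2.COLOR_BGR2HSV)
    d=(hsv[...,2]<60)&(w[...,0]>-.16)&(w[...,0]<-.03)&(abs(w[...,1])<.045)&(w[...,2]>.02)&(w[...,2]<.062)
    q=w[d]
    if len(q)>30:
        print(n,'foot',len(q),'pct x',np.percentile(q[:,0],[2,50,98]).round(4),'y',np.percentile(q[:,1],[5,50,95]).round(4),'z',np.percentile(q[:,2],[1,5,95,99]).round(4))
        for x0 in np.arange(-.15,-.05,.02):
            k=(q[:,0]>x0)&(q[:,0]<x0+.02)
            if k.sum()>5: print('   ',round(x0+.01,3),k.sum(),'ymed',np.median(q[k,1]).round(4),'z',np.percentile(q[k,2],[3,97]).round(4))
    t=(hsv[...,1]<80)&(w[...,0]>.03)&(w[...,0]<.13)&(abs(w[...,1])<.03)&(abs(w[...,2])<.004)
    print(n,'rail top z by x',[np.median(w[t&(abs(w[...,0]-x)<.01)][:,2]).round(4) for x in(.04,.07,.1,.12)],'y',np.percentile(w[t][:,1],[3,97]).round(4))
    t=(hsv[...,1]<80)&(abs(w[...,1])<.015)&(abs(w[...,2]+.003)<.006); print('nose x min',np.percentile(w[t&(w[...,0]>-.03)][:,0],[1,3]).round(4))
```

```text
side foot 174 pct x [-0.1415 -0.0988 -0.0553] y [0.0242 0.03   0.0325] z [0.0317 0.0343 0.0564 0.0574]
    -0.14 31 ymed 0.0297 z [0.0341 0.0564]
    -0.12 33 ymed 0.0296 z [0.0348 0.0566]
    -0.1 39 ymed 0.0301 z [0.0369 0.0563]
    -0.08 40 ymed 0.0302 z [0.0317 0.057 ]
    -0.06 31 ymed 0.0292 z [0.034 0.057]
side rail top z by x [np.float64(0.0), np.float64(-0.0008), np.float64(-0.0005), np.float64(-0.0003)] y [-0.0179  0.0208]
nose x min [0.002  0.0045]
top rail top z by x [np.float64(0.0008), np.float64(0.0006), np.float64(0.0007), np.float64(0.0005)] y [-0.0199  0.0181]
nose x min [0.0105 0.0133]
```

{"op": "arm_command", "data": {
  "increments": [
    [[-1,-0.1,1],[0,0,0]],
    [[-2,-0.1,2],[0,0,0]],
    [[-3,-0.1,3.5],[0,0,0]],
    [[-4,-0.1,4.6],[0,0,0]],
    [[-4,-0.1,4.6],[0,0,0]],
    [[-4,-0.1,4.6],[0,0,0]],
    [[-4,-0.1,4.6],[0,0,0]]
  ]
}}

```text
clock: 6.62
position: [0.4705, -0.102, 0.1231]
tcp_rot: [0.179, 0.968, -0.031, 0.172]
ft_force: [1.0, 0.4, -4.0]
opening: 0.045
gripper_force: 104.4
```

```bash
cat > st.py <<'E'
from h import *
import sys
s=bot.get_obs(); B=np.c_[RX,NY,RZ]
A=R.from_quat(s['tcp_rot']).as_matrix(); M=A@FLIP
o=s['position']-M@[.005,0,.060]
print('t',s['clock'].__round__(2),'foot rail mm',((o-NOSE)@B*1000).round(1),'F rail',(s['ft_force']@B).round(1),'mom',(s['moment']@B).round(2),'rot',np.degrees(R.from_matrix(B.T@M).as_rotvec()).round(2))
E
python3 st.py
python3 - <<'E'
from h import *
B=np.c_[RX,NY,RZ]
n='side'; im,d=bot.camera(n); w=(cloud(n,d)-NOSE)@B; hsv=cv2.cvtColor(im,cv2.COLOR_BGR2HSV)
m=(hsv[...,2]<60)&(w[...,0]>-.12)&(w[...,0]<0.01)&(abs(w[...,1]-.03)<.005)&(w[...,2]>-.025)&(w[...,2]<.015)
q=w[m]; print(len(q),np.percentile(q[:,0],[2,98]),np.median(q[:,1]),np.percentile(q[:,2],[2,98]))
c=proj(n,NOSE)[0].astype(int)
cr=im[c[1]-50:c[1]+50,c[0]-65:c[0]+65]
cv2.imwrite('pics/c2.png',cv2.resize(cr,None,fx=6,fy=6,interpolation=cv2.INTER_CUBIC))
E
```

```text
t 6.62 foot rail mm [-59.9  -0.  -14.6] F rail [-0.7  0.8 -4.1] mom [-0.01  0.65 -0.04] rot [ 0.11 -0.05 -0.01]
148 [-0.10151641 -0.01550676] 0.02870417947967793 [-0.01386306  0.01194069]
```

View pics/c2.png

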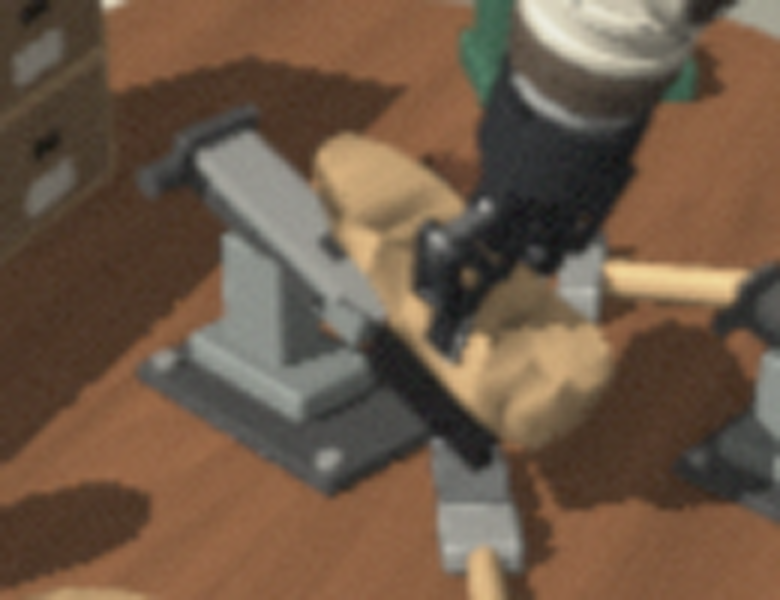

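The picture shows the foot's front end (375,330) at the nose and coaxial with the rail. I'll advance slowly.

{"op": "arm_command", "data": {
  "increments": [
    [[0,0,0.1],[0,0,0]],
    [[-0.3,0,0.1],[0,0,0]],
    [[-0.6,0,0.1],[0,0,0]],
    [[-0.9,0,0.1],[0,0,0]],
    [[-1.2,0,0.1],[0,0,0]],
    [[-1.5,0,0.1],[0,0,0]],
    [[-1.8,0,0.1],[0,0,0]],
    [[-2.1,0,0.1],[0,0,0]],
    [[-2.4,0,0.1],[0,0,0]],
    [[-2.4,0,0.1],[0,0,0]]
  ]
}}

```text
clock: 7.5
position: [0.4925, -0.1111, 0.1305]
tcp_rot: [0.18, 0.968, -0.031, 0.172]
ft_force: [0.0, 0.4, -4.8]
opening: 0.0451
gripper_force: 104.4
```

```bash
python3 st.py
```

```text
t 7.5 foot rail mm [-35.   -0.6 -15.7] F rail [-1.8  0.4 -4.5] mom [-0.03  0.69  0.  ] rot [ 0.09 -0.1  -0.07]
```

{"op": "arm_command", "data": {
  "increments": [
    [[-0.2,0.05,0],[0,0,0]],
    [[-0.4,0.05,0],[0,0,0]],
    [[-0.6,0.05,0],[0,0,0]],
    [[-0.8,0.05,0],[0,0,0]],
    [[-1.0,0.05,0],[0,0,0]],
    [[-1.2,0.05,0],[0,0,0]],
    [[-1.4,0.05,0],[0,0,0]],
    [[-1.6,0.05,0],[0,0,0]],
    [[-1.8,0.05,0],[0,0,0]],
    [[-2,0.05,0],[0,0,0]],
    [[-2,0.05,0],[0,0,0]]
  ]
}}

```text
clock: 8.42
position: [0.5099, -0.1174, 0.1374]
tcp_rot: [0.18, 0.968, -0.031, 0.172]
ft_force: [0.5, -1.7, -3.3]
opening: 0.045
gripper_force: 104.4
```

```bash
python3 st.py
```

```text
t 8.42 foot rail mm [-15.2  -0.3 -15.7] F rail [-0.1 -1.4 -3.5] mom [-0.31  0.54 -0.07] rot [ 0.07 -0.1  -0.07]
```

{"op": "arm_command", "data": {
  "increments": [
    [[-0.2,-0.05,0],[0,0,0]],
    [[-0.4,-0.05,0],[0,0,0]],
    [[-0.6,-0.05,0],[0,0,0]],
    [[-0.8,-0.05,0],[0,0,0]],
    [[-1.0,-0.05,0],[0,0,0]],
    [[-1.2,-0.05,0],[0,0,0]],
    [[-1.4,-0.05,0],[0,0,0]],
    [[-1.6,-0.05,0],[0,0,0]],
    [[-1.8,-0.05,0],[0,0,0]],
    [[-2,-0.05,0],[0,0,0]],
    [[-2,-0.05,0],[0,0,0]]
  ]
}}

```text
clock: 9.33
position: [0.527, -0.1243, 0.1443]
tcp_rot: [0.18, 0.968, -0.031, 0.172]
ft_force: [-4.9, 0.7, 0.5]
opening: 0.0454
gripper_force: 104.8
```

```bash
python3 st.py
```

```text
t 9.33 foot rail mm [  4.5  -0.6 -15.4] F rail [-4.4 -1.1  2.1] mom [-0.04  1.22 -0.07] rot [ 0.1  -0.06 -0.06]
```

{"op": "arm_command", "data": {
  "increments": [
    [[-0.3,-0.02,0],[0,0,0]],
    [[-0.6,-0.02,0],[0,0,0]],
    [[-0.9,-0.02,0],[0,0,0]],
    [[-1.2,-0.02,0],[0,0,0]],
    [[-1.5,-0.02,0],[0,0,0]],
    [[-1.8,-0.02,0],[0,0,0]],
    [[-2.1,-0.02,0],[0,0,0]],
    [[-2.4,-0.02,0],[0,0,0]],
    [[-2.7,-0.02,0],[0,0,0]],
    [[-3,-0.02,0],[0,0,0]],
    [[-3,-0.02,0],[0,0,0]]
  ]
}}

```text
clock: 10.25
position: [0.5538, -0.1349, 0.1547]
tcp_rot: [0.18, 0.968, -0.031, 0.172]
ft_force: [-1.7, 0.8, 1.4]
opening: 0.0452
gripper_force: 105.0
```

```bash
python3 st.py
```

```text
t 10.25 foot rail mm [ 35.2  -0.9 -15.6] F rail [-1.3  0.2  1.9] mom [0.   0.41 0.02] rot [ 0.09 -0.12 -0.07]
```

{"op": "arm_command", "data": {
  "increments": [
    [[-0.3,0,0],[0,0,0]],
    [[-0.6,0,0],[0,0,0]],
    [[-0.9,0,0],[0,0,0]],
    [[-1.2,0,0],[0,0,0]],
    [[-1.5,0,0],[0,0,0]],
    [[-1.8,0,0],[0,0,0]],
    [[-2.1,0,0],[0,0,0]],
    [[-2.4,0,0],[0,0,0]],
    [[-2.7,0,0],[0,0,0]],
    [[-3,0,0],[0,0,0]],
    [[-3.3,0,0],[0,0,0]],
    [[-3.6,0,0],[0,0,0]],
    [[-3.9,0,0],[0,0,0]],
    [[-3.9,0,0],[0,0,0]]
  ]
}}

```text
clock: 11.42
position: [0.588, -0.1481, 0.1682]
tcp_rot: [0.18, 0.968, -0.031, 0.172]
ft_force: [-1.0, 0.7, 1.8]
opening: 0.0448
gripper_force: 105.1
```

```bash
python3 st.py
```

```text
t 11.42 foot rail mm [ 74.2  -0.9 -15.5] F rail [-0.5  0.3  2.1] mom [0.02 0.69 0.02] rot [ 0.09 -0.12 -0.07]
```

Next, slow 1 mm rows towards the expected stop near x≈100.

{"op": "arm_command", "data": {
  "increments": [
    [[-0.2,0,0],[0,0,0]],
    [[-0.4,0,0],[0,0,0]],
    [[-0.6,0,0],[0,0,0]],
    [[-0.8,0,0],[0,0,0]],
    [[-1.0,0,0],[0,0,0]],
    [[-1.2,0,0],[0,0,0]],
    [[-1.4,0,0],[0,0,0]],
    [[-1.6,0,0],[0,0,0]],
    [[-1.7,0,0],[0,0,0]],
    [[-1.8,0,0],[0,0,0]],
    [[-1.8,0,0],[0,0,0]]
  ]
}}

```text
clock: 12.33
position: [0.6033, -0.154, 0.1741]
tcp_rot: [0.18, 0.968, -0.031, 0.172]
ft_force: [-1.7, 0.5, 1.5]
opening: 0.0452
gripper_force: 105.1
```

```bash
python3 st.py
```

```text
t 12.33 foot rail mm [ 91.6  -0.9 -15.6] F rail [-1.2 -0.1  2. ] mom [-0.01  1.18 -0.  ] rot [ 0.09 -0.09 -0.06]
```

{"op": "arm_command", "data": {
  "increments": [
    [[-0.1,0,0],[0,0,0]],
    [[-0.2,0,0],[0,0,0]],
    [[-0.3,0,0],[0,0,0]],
    [[-0.4,0,0],[0,0,0]],
    [[-0.5,0,0],[0,0,0]],
    [[-0.6,0,0],[0,0,0]],
    [[-0.6,0,0],[0,0,0]]
  ]
}}

```text
clock: 12.92
position: [0.6086, -0.156, 0.1762]
tcp_rot: [0.18, 0.968, -0.031, 0.172]
ft_force: [-3.3, 1.2, 1.1]
opening: 0.0449
gripper_force: 105.1
```

```bash
python3 st.py
```

```text
t 12.92 foot rail mm [ 97.7  -1.  -15.5] F rail [-3.  -0.1  2.3] mom [0.02 1.2  0.01] rot [ 0.09 -0.09 -0.06]
```

{"op": "arm_command", "data": {
  "increments": [
    [[-0.1,0,0],[0,0,0]],
    [[-0.1,0,0],[0,0,0]],
    [[-0.2,0,0],[0,0,0]],
    [[-0.2,0,0],[0,0,0]],
    [[-0.3,0,0],[0,0,0]],
    [[-0.3,0,0],[0,0,0]]
  ]
}}

```text
clock: 13.42
position: [0.6114, -0.1571, 0.1771]
tcp_rot: [0.18, 0.968, -0.031, 0.172]
ft_force: [0.7, -0.4, -4.1]
opening: 0.0449
gripper_force: 104.6
```

```bash
python3 st.py
```

```text
t 13.42 foot rail mm [100.8  -1.  -15.7] F rail [-0.6 -0.1 -4.1] mom [ 0.04  0.5  -0.03] rot [ 0.09 -0.11 -0.06]
```

The catch's upward force is gone, so it has snapped up. I'll check the stop gently.

{"op": "arm_command", "data": {
  "increments": [
    [[-0.05,0,0],[0,0,0]],
    [[-0.1,0,0],[0,0,0]],
    [[-0.15,0,0],[0,0,0]],
    [[-0.15,0,0],[0,0,0]]
  ]
}}

```text
clock: 13.75
position: [0.6124, -0.1575, 0.1773]
tcp_rot: [0.18, 0.968, -0.031, 0.172]
ft_force: [0.0, 0.0, -3.5]
opening: 0.0451
gripper_force: 105.1
```

```bash
python3 st.py
```

```text
t 13.75 foot rail mm [101.8  -1.  -15.9] F rail [-1.2  0.  -3.3] mom [0.03 0.61 0.05] rot [ 0.09 -0.06 -0.06]
```

{"op": "arm_command", "data": {
  "increments": [
    [[-0.05,0,0],[0,0,0]],
    [[-0.1,0,0],[0,0,0]],
    [[-0.1,0,0],[0,0,0]],
    [[-0.1,0,0],[0,0,0]]
  ]
}}

```text
clock: 14.08
position: [0.6132, -0.1578, 0.1778]
tcp_rot: [0.18, 0.968, -0.031, 0.172]
ft_force: [0.2, 0.8, -4.8]
opening: 0.045
gripper_force: 104.9
```

```bash
python3 st.py
```

```text
t 14.08 foot rail mm [102.8  -0.9 -15.7] F rail [-1.8  0.8 -4.5] mom [-0.01  0.72 -0.05] rot [ 0.09 -0.06 -0.06]
```

{"op": "arm_command", "data": {
  "increments": [
    [[-0.05,0,0],[0,0,0]],
    [[-0.1,0,0],[0,0,0]],
    [[-0.1,0,0],[0,0,0]],
    [[-0.1,0,0],[0,0,0]]
  ]
}}

```text
clock: 14.42
position: [0.6134, -0.1579, 0.1778]
tcp_rot: [0.18, 0.968, -0.031, 0.171]
ft_force: [-4.9, 1.6, -4.1]
opening: 0.0445
gripper_force: 105.0
```

```bash
python3 st.py
```

```text
t 14.42 foot rail mm [102.9  -1.  -15.8] F rail [-6.2 -0.2 -2. ] mom [0.01 1.67 0.1 ] rot [ 0.09  0.03 -0.05]
```

The stop is felt at x≈102.9. Now the tug back down the rail.

{"op": "arm_command", "data": {
  "increments": [
    [[0.1,0,0],[0,0,0]],
    [[0.2,0,0],[0,0,0]],
    [[0.3,0,0],[0,0,0]],
    [[0.4,0,0],[0,0,0]],
    [[0.5,0,0],[0,0,0]],
    [[0.5,0,0],[0,0,0]],
    [[0.5,0,0],[0,0,0]]
  ]
}}

```text
clock: 15.0
position: [0.6107, -0.1568, 0.1778]
tcp_rot: [0.18, 0.968, -0.031, 0.174]
ft_force: [4.8, -2.1, -3.1]
opening: 0.045
gripper_force: 104.7
```

```bash
python3 st.py
```

```text
t 15.0 foot rail mm [100.5  -0.9 -14.9] F rail [ 3.9 -0.3 -4.7] mom [ 0.   -0.65  0.02] rot [ 0.1  -0.27 -0.07]
```

{"op": "arm_command", "data": {
  "increments": [
    [[0.05,0,0],[0,0,0]],
    [[0.1,0,0],[0,0,0]],
    [[0.15,0,0],[0,0,0]],
    [[0.15,0,0],[0,0,0]],
    [[0.15,0,0],[0,0,0]]
  ]
}}

```text
clock: 15.42
position: [0.6103, -0.1567, 0.1781]
tcp_rot: [0.18, 0.968, -0.031, 0.175]
ft_force: [8.7, -3.1, -2.9]
opening: 0.0447
gripper_force: 104.7
```

```bash
python3 st.py
```

```text
t 15.42 foot rail mm [100.4  -0.9 -14.4] F rail [ 7.7  0.3 -5.9] mom [-0.08 -1.67  0.03] rot [ 0.1  -0.41 -0.08]
```

{"op": "arm_command", "data": {
  "increments": [
    [[0.05,0,0],[0,0,0]],
    [[0.1,0,0],[0,0,0]],
    [[0.15,0,0],[0,0,0]],
    [[0.15,0,0],[0,0,0]],
    [[0.15,0,0],[0,0,0]]
  ]
}}

```text
clock: 15.83
position: [0.6099, -0.1565, 0.1784]
tcp_rot: [0.18, 0.967, -0.032, 0.176]
ft_force: [13.2, -4.9, -2.9]
opening: 0.0452
gripper_force: 104.5
```

```bash
python3 st.py
```

```text
t 15.83 foot rail mm [100.2  -0.9 -13.9] F rail [12.2  0.2 -7.5] mom [-0.07 -2.66  0.04] rot [ 0.1  -0.55 -0.09]
```

The catch holds at 12 N. I'll unload, open and retreat.

{"op": "arm_command", "data": {
  "increments": [
    [[-0.1,0,0],[0,0,0]],
    [[-0.2,0,0],[0,0,0]],
    [[-0.3,0,0],[0,0,0]],
    [[-0.4,0,0.05],[0,0,0]],
    [[-0.45,0,0.05],[0,0,0]],
    [[-0.45,0,0.05],[0,0,0]]
  ]
}}

```text
clock: 16.33
position: [0.6113, -0.1571, 0.1769]
tcp_rot: [0.18, 0.968, -0.031, 0.172]
ft_force: [1.8, -1.3, -0.7]
opening: 0.0449
gripper_force: 104.7
```

```bash
python3 st.py
```

```text
t 16.33 foot rail mm [100.7  -0.9 -15.8] F rail [ 1.8 -0.6 -1.4] mom [ 0.02 -0.01 -0.02] rot [ 0.1  -0.11 -0.06]
```

{"op": "arm_command", "data": {
  "increments": [
    [[0,0,0],[0,0,0]],
    [[0,0,0],[0,0,0]],
    [[0,0,0],[0,0,0]],
    [[0,0,0],[0,0,0]],
    [[0,0,0],[0,0,0]],
    [[0,0,0],[0,0,0]],
    [[0,0,0],[0,0,0]],
    [[0,0,0],[0,0,0]],
    [[0,0,0],[0,0,0]],
    [[0,0,0],[0,0,0]]
  ],
  "jaw": 0
}}

```text
clock: 17.17
position: [0.6112, -0.157, 0.1766]
tcp_rot: [0.18, 0.968, -0.031, 0.172]
ft_force: [-0.6, -0.1, -0.4]
opening: 0.0855
gripper_force: 0.0
```

{"op": "arm_command", "data": {
  "increments": [
    [[0,0,-1],[0,0,0]],
    [[0,0,-2],[0,0,0]],
    [[0,0,-4],[0,0,0]],
    [[0,0,-6],[0,0,0]],
    [[0,0,-8],[0,0,0]],
    [[0,0,-10],[0,0,0]],
    [[0,0,-12],[0,0,0]],
    [[0,0,-14],[0,0,0]],
    [[2,0,-15],[0,0,0]],
    [[6,0,-15],[0,0,0]],
    [[10,0,-15],[0,0,0]],
    [[10,0,-15],[0,0,0]],
    [[10,0,-15],[0,0,0]],
    [[10,0,-15],[0,0,0]]
  ]
}}

```text
clock: 18.33
position: [0.4755, -0.105, 0.2849]
tcp_rot: [0.18, 0.968, -0.031, 0.174]
ft_force: [-0.0, -0.9, 0.9]
opening: 0.0855
gripper_force: 0.0
```

Run:
```python
from h import *
s=bot.get_obs(); print(s['clock'],s['position'],s['ft_force'])
B=np.c_[RX,NY,RZ]; n='side'; im,d=bot.camera(n); w=(cloud(n,d)-NOSE)@B; hsv=cv2.cvtColor(im,cv2.COLOR_BGR2HSV)
m=(hsv[...,2]<60)&(w[...,0]>.03)&(w[...,0]<.16)&(abs(w[...,1]-.029)<.006)&(w[...,2]>-.025)&(w[...,2]<.012)
q=w[m]; print(len(q),np.percentile(q[:,0],[2,98]),np.median(q[:,1]),np.percentile(q[:,2],[2,98]))
c=proj(n,NOSE)[0].astype(int); cr=im[c[1]-75:c[1]+45,c[0]-90:c[0]+60]
cv2.imwrite('pics/fin.png',cv2.resize(cr,None,fx=5,fy=5,interpolation=cv2.INTER_CUBIC))
```

```text
18.3333 [ 0.47549003 -0.10496291  0.28486401] [-0.02486548 -0.86071087  0.90946447]
139 [0.05937411 0.14902581] 0.0279839163610238 [-0.01799658  0.01014233]
```

View pics/fin.png

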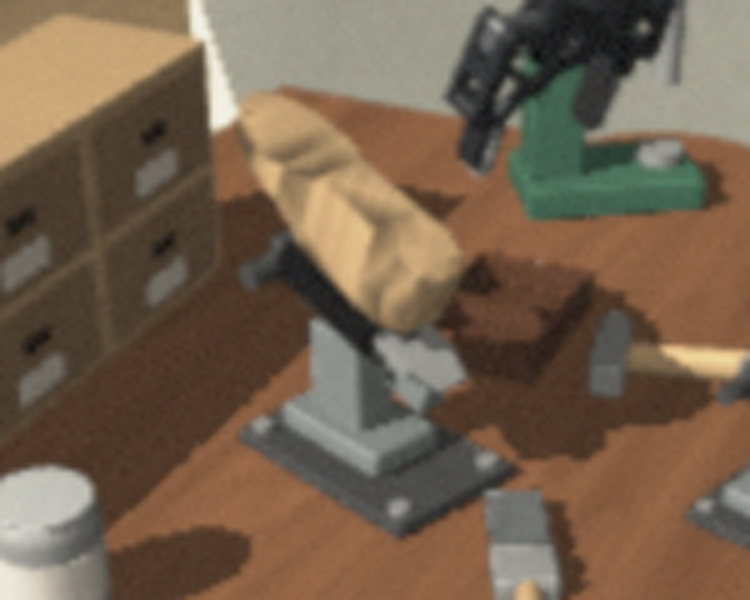

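The last sits on the rail with its foot (330,300) against the stop (270,260), toe up the slope, and the gripper is clear.

```bash
python3 -c "
from workcell import bot
print(bot.job_done())"
```

```text
the job is handed in; nothing more can be done
None
```

The last with the black foot is on the jack's rail, toe up the slope: I felt it reach the stop, the catch snapped up and held a tug of about 12 N, I released it, and the job is handed in (no verdict was returned).

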